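# Re-pin the stay of a bench chip guard

## Robot

A 6-joint arm with a two-finger parallel gripper is mounted at the origin on the work surface. World frame = base frame: x ahead of the robot, y to its left, z up, the work surface at z = 0. Lengths are in mm, angles in degrees, forces in N, time in s.
With the tool pointing down it reaches from about 300 to 850 mm from the base axis. Payload 4.2 kg.
Tool frame: the origin (TCP) lies midway between the tips of the shut fingers; the grasp point (between the pads) lies 19 mm behind it (env.grip_depth is the distance from the TCP to the grasp point, in mm); z points along the fingers, y is the line along which they close (so a half turn about z gives the same grasp; the last joint's range is limited). The gripper opens to 91 mm and grips with 3 to 60 N. Pads are 32 mm wide; open, the fingers measure 118 mm over their backs; the gripper's body (76 mm by 178 mm) begins 60 mm behind the grasp point.
Start: joints at [70.818, 18.312, 89.639, -0, 72.044, -1.146], TCP at [178.038, 546.759, 213.976] pointing down, gripper open.
Joint ranges: [-177.97, 177.97], [-48.28, 115.42], [12.27, 149.76], [-77.06, 257.06], [2.81, 150.46], [-146.56, 146.56]. Speed limits (degrees/s): [147.25, 147.25, 180, 180, 180, 180].

## Interface

Orientations are given as [roll, pitch, yaw] about the fixed x, y, z axes, in that order (R = Rz(yaw) Ry(pitch) Rx(roll)).
In Python, from workcell import env, eyes gives the robot as it stands.
- The arm moves only by the tool send_rows, never from a script. Its argument "motion" is a list of rows, each a list of 7 numbers: the shift along the world's x, y, z normalised to -1 to 1, where 1 is 0.5 m, then the turn, a rotation vector about the world's x, y, z normalised to -1 to 1, where 1 is 60 degrees, then the opening, from -1 (shut) to 1 (fully open). A call has 1 to 20 rows; each row is the pose to reach, as a shift and turn from the pose commanded when the call began; what a row does not reach only later rows make up. A row lasts 1/8 s, in which the tool goes at most 62.5 mm and 10.7 degrees, less where a joint would pass 70% of its speed; a pose out of reach is approached as far as the arm can. A call with a number of a shift or a turn outside -1 to 1 is refused whole. A call with a gripper value outside its range is refused whole. The fingers move at their own pace and stop on an object; "squeeze" is the grip in N (left out, the last holds). Time passes only in rows, so rows that repeat a pose let the fingers close. It gives the time, the measured TCP pose, the force, the opening and the grip force at its end, in the units of the state.
- env.state(): the state, without advancing time (a new reading comes with each control period).
- eyes.grab_frame(name): name is "scene" or "top" or "wrist"; returns a dict with "pixels" (480x640x3 uint8, red, green, blue), "depth" (480x640 float32, mm along the optical axis (not along the pixel's ray), 0 where there is no reading), "fx", "fy", "cx", "cy" (pixels), "R" (3x3) and "t" (3): a world point X has camera coordinates R X + t; the wrist camera has in their place "T_tool_cam" (4x4, takes a point from camera to tool coordinates, whose origin is the TCP and whose axes are the flange's). Camera axes: x right, y down, z forward; pixel columns grow to the right and rows downward; lengths in mm; the calibration is good to about 2 mm. A picture is of the moment at which its call begins: read the wrist's pose just before it.
- env.job_done(): hands the job in; it is judged then, once.
The state is a dict: "time_s": time; "qpos": joint angles; "qvel": joint speeds; "effort": joint torques, N m; "ee_pos": TCP position; "ee_rot": TCP orientation; "force": force on the tool from outside, world axes, zero at the start; "torque": the same for the moment, N m; "gripper_width": finger opening in mm; "gripper_force": force on a finger pad.
Only numpy, scipy, OpenCV 4.12 (cv2) and the standard library are available. Lean on these libraries where they do the work, as an engineer would, in place of code of your own. Each camera call takes 0.05 s, during which the arm holds its last target. There are 200 camera calls.

## Task

The clear chip guard on the bench is held by a flat perforated stay whose wide end eye, next to the knob, sits over an upright pin. Lift the stay off the pin by its knob, pull the sprung guard in towards the work, and gently drop the third hole counted from the knob (the wide eye being the first) fully down over the pin, without forcing the stay against the pin. Let go, and leave the other things on the bench alone.

Things in the scene. Friction and masses are not known exactly. Their poses are not given: they have to be found in the camera images.
- base: Fixed steel base of the guard, an L of 8 mm plate. Origin on the bench straight under the pin block's centre; z up. In its frame the guard's hinge post (18 mm thick, 233 mm high) stands at x 210, y 225 mm; one leg of the plate runs from the pin block along +x, the other from there along +y to the post. It is turned by up to 20 degrees.
- pin_block: Dark 36 mm square steel block on the base that carries the pin. Origin in the middle of its pin's rest plane, 50 mm above the bench; z up. The upright steel pin is 7.5 mm thick and rises 12 mm above that plane from a 25 mm flange; its flat top has no bevel. The flange is clamped in an oversize hole, so the pin is upright but up to 4 mm off this origin in x and in y (unmeasured).
- pin_seat (a point): The origin of pin_block again: nominal, not true, centre of the pin at the height of the flange's top, on which the stay's underside rests when seated (50 mm above the bench).
- stay: Steel bar 30 mm wide, 6 mm thick, 270 mm long, about 0.25 kg, with a 19.5 mm eye and three 10 mm holes. Origin in its underside on the swivel on the guard's lower rail; x runs along the bar to the knob (245 mm away), z up. It turns stiffly sideways (0.5 N at the knob) and lifts there (at most 0.04 rad below level). Seated, it lies level on the flange; friction may hold it up until pressed.
- knob_mid (a point): Grip point in the middle of the knob, 28 mm above the stay's underside (22 mm above its top face). Black plastic upright round knob, 16 mm thick, 40 mm high over the bar (a 20 mm collar in its lowest 4 mm). It is fixed to the bar and turns with it.
- hole1 (a point): Centre, in the underside, of the wide 19.5 mm eye nearest the knob (205 mm from the swivel), over the pin at the start. The spring draws the bar so that the pin bears on the eye's rim at its knob side or up to 40 degrees round from there.
- hole2 (a point): Centre, in the underside, of the second hole from the knob (10 mm wide, 180 mm from the swivel).
- hole3 (a point): Centre, in the underside, of the third hole from the knob (10 mm wide, 155 mm from the swivel): the one to drop over the pin.
- hole4 (a point): Centre, in the underside, of the fourth hole, nearest the guard (10 mm wide, 130 mm from the swivel).
- guard (a joint): Angle of the guard (rad), about 0 at the start, growing as it is pulled towards the pin; about 0.25 with the third hole pinned. Clear pane in a grey frame, 250 mm long, 220 mm high, on an oil-damped upright hinge; the swivel is 211 mm from that axis. A spring draws it outward, pulling the stay away from the knob with about 5 N; let go unpinned, it swings out to -0.3.
- stake: Dark cast-iron cone stake, 96 mm wide and 114 mm high, standing behind the pin within the guard. Origin under its centre. Leave it.
- parts_tray: Wooden tray 130 by 110 mm, 35 mm high, with small steel strips. Origin under its centre. Leave it.
- hammer: Hammer lying on the bench, 220 mm long. Leave it.
- tin: Aluminium tin, 72 mm wide, 60 mm high. Origin under its centre. Leave it.

How it is judged (in metres and radians):
On the way, in this order (a step that is already met when the one before it is completed fails the run):
1. the stay is lifted clear of the pin: its first hole at least 13 mm above the pin's foot (z of hole1 in the frame of pin_seat above 0.013 m), for 0.1 s.
2. the third hole is down over the pin (horizontal distance between hole3 and pin_seat below 0.009 m and z of hole3 in the frame of pin_seat below 0.003 m), for 0.2 s.
At the end, for the whole second after the job is handed in: The third hole from the knob is down over the pin: the stay's underside there lies on the pin's flange (within 2 mm) with the hole within 9 mm of the block's centre (the pin itself may be 5.7 mm off it and has play in the hole); guard and stay at rest (horizontal distance between hole3 and pin_seat below 0.009 m and z of hole3 in the frame of pin_seat below 0.002 m and velocity of joint guard between -0.05 and 0.05 rad/s and linear speed of stay below 0.02 m/s); the robot touches nothing.
It fails at once if the stay is forced against the pin (more than 30 N between them) (contact force between stay and pin_block above 30 N).
It fails at once if a bystander is moved by more than 10 mm (distance of any of stake, parts_tray, hammer, tin from where it was at the start of the episode above 0.01 m).
It also fails if it takes over 61 s, if anything falls off the work surface, if the arm or the gripper's body presses on something with over 40 N, if the wrist force passes 120 N, or if a joint passes its speed limit or range.

## Working session

There is one attempt and no reset: what is moved stays moved. The work goes in short steps, Python scripts to look and compute and a tool call to move; the robot and the scene stay as the last step left them, time stands still between calls to the robot, and variables do not carry over. Pictures are saved under pics/ and viewed, at most 10 in all, crops included, and the job is handed in when it is done.

Besides the shell and the picture viewer there is one more tool, called in YAML: its name, and indented under it one key for each argument. send_rows: Moves the arm, as the interface text tells. Its arguments: {"type":"object","properties":{"motion":{"type":"array"},"squeeze":{"type":"number"}},"required":["motion"]}

```bash
mkdir -p pics; python3 - <<'E'
from workcell import env, eyes
import cv2,numpy as np
s=env.state();print(s['time_s'],s['ee_pos'],s['ee_rot'],s['gripper_width'],s['force'])
for n in ("scene","top"):
    f=eyes.grab_frame(n);np.savez('pics/%s.npz'%n,**f)
    cv2.imwrite('pics/%s0.png'%n,f['pixels'][:,:,::-1]);print(n,f['fx'],f['cx'],f['cy'],f['R'],f['t'])
E
```

```text
0.0 [177.86366616 546.27213744 213.12756739] [-1.79899496e+02 -1.02340778e-03  1.61963668e+02] 91.11008064877336 [-0.29785777  0.00181782 -0.19906527]
scene 497.8792101154546 321.30868695335266 238.8447405997631 [[-0.21528543  0.97653549  0.00553393]
 [ 0.73418911  0.16558947 -0.65844247]
 [-0.64390879 -0.13769012 -0.75261072]] [ 189.86336048 -385.46953327 1592.22861145]
top 490.5676790693547 318.1100913932978 239.4022910996465 [[ 0.00241044 -0.99998839 -0.00417181]
 [-0.97671033 -0.00145923 -0.21455724]
 [ 0.21454866  0.00459182 -0.97670251]] [-62.96732293 604.93894723 969.16863875]
```

View pics/scene0.png

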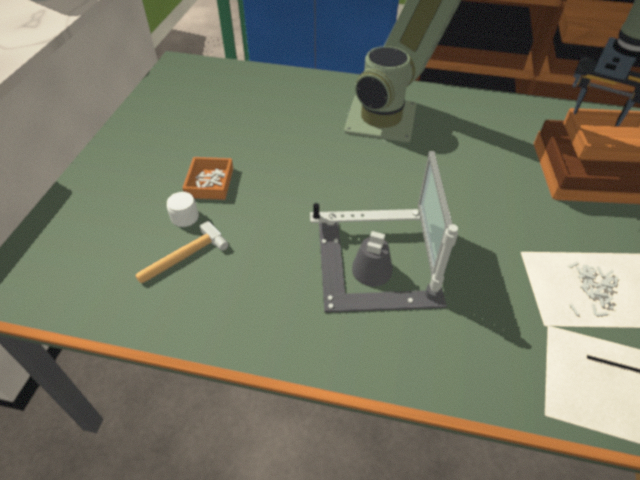

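View pics/top0.png

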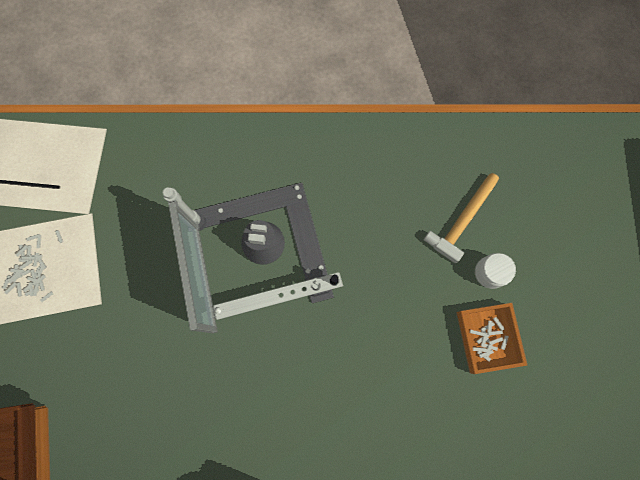

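The scene view shows the knob at (317,210), the stay running right to the swivel at (417,214), and the stake behind it. The top view shows the knob at (334,280), the eye at (316,286), the small holes at (304,288), (293,292) and (281,295), the swivel at (218,312) and the base corner at (297,188). Hammer, tin and tray are well clear on the right.

```bash
cat > h.py <<'E'
import numpy as np,cv2
from scipy.spatial.transform import Rotation as Ro
def ray(f,u,v,z):
    R,t=f['R'],f['t'];d=R.T@np.array([(u-f['cx'])/f['fx'],(v-f['cy'])/f['fy'],1]);c=-R.T@t
    return c+d*(z-c[2])/d[2]
def wrist(env,eyes):
    s=env.state();f=dict(eyes.grab_frame('wrist'))
    T=np.eye(4);T[:3,:3]=Ro.from_euler('xyz',s['ee_rot'],degrees=True).as_matrix();T[:3,3]=s['ee_pos']
    W=np.linalg.inv(T@f['T_tool_cam']);f['R'],f['t']=W[:3,:3],W[:3,3];return s,f
def proj(f,X):
    p=f['R']@np.asarray(X,float)+f['t'];return p[0]/p[2]*f['fx']+f['cx'],p[1]/p[2]*f['fy']+f['cy']
E
python3 - <<'E'
from h import *
from workcell import env,eyes
f=dict(np.load('pics/top.npz'))
g=f['pixels'].max(2)
m=np.zeros_like(g);m[268:292,322:346]=(g[268:292,322:346]<35)
n,_,st,c=cv2.connectedComponentsWithStats(m);print(st,c)
for nm,u,v,z in [('knobtop',334,280,96),('eye',316,286,56),('h2',304,289,56),('h3',293,292,56),('h4',281,295,56),('swivel',218,312,56),('corner',297,188,8),('post',170,193,233)]: print(nm,ray(f,u,v,z).round(1))
s=env.state();w=eyes.grab_frame('wrist');print(w['T_tool_cam'].round(3),w['fx'],w['cx'])
im=f['pixels'][250:330,200:360,::-1];cv2.imwrite('pics/c1.png',cv2.resize(im,(800,400),interpolation=cv2.INTER_CUBIC))
E
```

```text
[[     0      0    640    480 307161]
 [   330    275      8     10     39]] [[319.49821429 239.49484798]
 [333.56410256 280.07692308]]
knobtop [514.9 -94.   96. ]
eye [507.6 -57.6  56. ]
h2 [501.3 -32.6  56. ]
h3 [495.   -9.8  56. ]
h4 [488.8  15.1  56. ]
swivel [453.4 144.5  56. ]
corner [737.7 -13.    8. ]
post [653.4 204.1 233. ]
[[ 1.00000e-03 -9.58000e-01 -2.86000e-01  8.15460e+01]
 [ 1.00000e+00  1.00000e-03 -0.00000e+00 -3.37000e-01]
 [ 0.00000e+00 -2.86000e-01  9.58000e-01 -1.69679e+02]
 [ 0.00000e+00  0.00000e+00  0.00000e+00  1.00000e+00]] 430.05527003034075 324.9903803673618
```

View pics/c1.png

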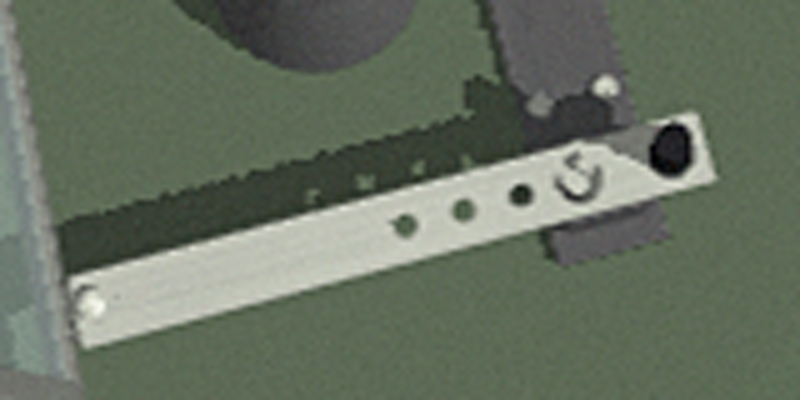

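The crop shows the pin in the eye at about (585,165), bearing towards the knob. The knob is at (670,150) and the holes at (521,195), (463,210) and (405,225). The bar runs at about -75° from the swivel. I'll grip across the bar with the wrist camera facing the holes, which needs a yaw of 105°.

send_rows:
  motion:
    - [0,0,0.12,0,0,0,1]
    - [0,0,0.24,0,0,0,1]
    - [0.1,-0.15,0.24,0,0,-0.15,1]
    - [0.17,-0.27,0.24,0,0,-0.3,1]
    - [0.24,-0.38,0.24,0,0,-0.45,1]
    - [0.3,-0.5,0.24,0,0,-0.6,1]
    - [0.37,-0.61,0.24,0,0,-0.75,1]
    - [0.44,-0.73,0.24,0,0,-0.9,1]
    - [0.5,-0.84,0.24,0,0,-0.95,1]
    - [0.56,-0.95,0.24,0,0,-0.95,1]
    - [0.56,-0.95,0.24,0,0,-0.95,1]
    - [0.56,-0.95,0.24,0,0,-0.95,1]

```text
time_s: 1.65
ee_pos: [459.0, 69.0, 333.3]
ee_rot: [-179.9, 0.0, 104.6]
force: [0.7, -0.1, -0.4]
gripper_width: 91.1
gripper_force: 0.0
```

send_rows:
  motion:
    - [0.037,-0.11,0,0,0,0,1]
    - [0.074,-0.22,0,0,0,0,1]
    - [0.111,-0.325,0,0,0,0,1]
    - [0.111,-0.325,-0.12,0,0,0,1]
    - [0.111,-0.325,-0.24,0,0,0,1]
    - [0.111,-0.325,-0.36,0,0,0,1]
    - [0.111,-0.325,-0.4,0,0,0,1]
    - [0.111,-0.325,-0.4,0,0,0,1]
    - [0.111,-0.325,-0.4,0,0,0,1]

```text
time_s: 2.78
ee_pos: [514.5, -90.2, 135.2]
ee_rot: [179.9, 0.0, 105.0]
force: [1.0, -0.1, 1.2]
gripper_width: 91.4
gripper_force: 0.0
```

```bash
python3 - <<'E'
from h import *
from workcell import env,eyes
s,f=wrist(env,eyes);np.savez('pics/w1.npz',**f)
print(s['ee_pos'],s['ee_rot'],s['force'])
for n,p in dict(knob=(514.5,-93.5,96),eye=(507.6,-57.6,56),h3=(495,-9.8,56),sw=(453.4,144.5,56)).items():print(n,proj(f,p))
cv2.imwrite('pics/w1.png',f['pixels'][:,:,::-1])
E
```

```text
[514.48729292 -90.20384098 135.23277188] [1.79871933e+02 4.76014457e-02 1.05010937e+02] [ 1.01049956 -0.05402206  1.2493204 ]
knob (np.float64(323.9414498066824), np.float64(278.9064065984921))
eye (np.float64(328.4505148818116), np.float64(195.32133813925853))
h3 (np.float64(329.13423544595423), np.float64(107.14103407279708))
sw (np.float64(330.0295413403524), np.float64(-267.16454615779355))
```

View pics/w1.png

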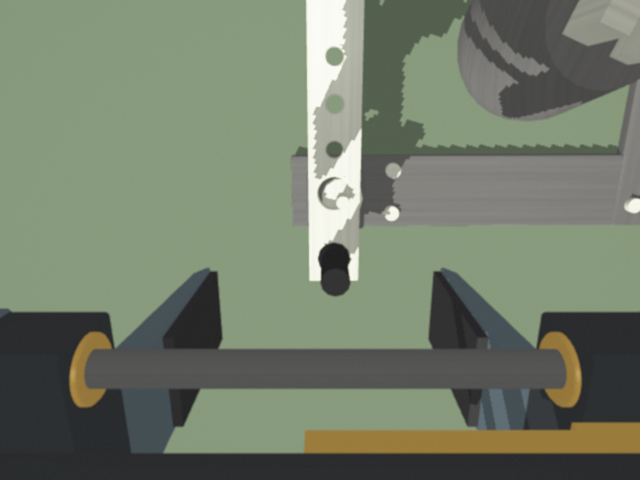

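The wrist view shows the bar vertical at column 335. The knob top is at (335,280), the eye at about (335,193), the pin top at about (345,198), and holes 2 to 4 at (334,150), (334,104) and (334,56).

```bash
python3 - <<'E'
from h import *
f=dict(np.load('pics/w1.npz'))
for n,u,v,z in [('knobtop',335,282,96),('eye',334,193,56),('pintop',345,199,62),('h2',334,150,56),('h3',334,104,56),('h4',334,56,56)]:print(n,ray(f,u,v,z).round(1))
# block edges -> center at z~45?
print(ray(f,392,213,8),ray(f,393,170,8))
im=f['pixels'][140:300,280:440,::-1];cv2.imwrite('pics/c2.png',cv2.resize(im,(600,600),interpolation=cv2.INTER_CUBIC))
E
```

```text
knobtop [520.5 -93.7  96. ]
eye [510.4 -55.4  56. ]
pintop [517.  -56.1  62. ]
h2 [503.8 -31.6  56. ]
h3 [497.2  -7.5  56. ]
h4 [490.6  16.2  56. ]
[557.28143235 -66.95688058   8.        ] [548.74673818 -37.84330099   8.        ]
```

View pics/c2.png

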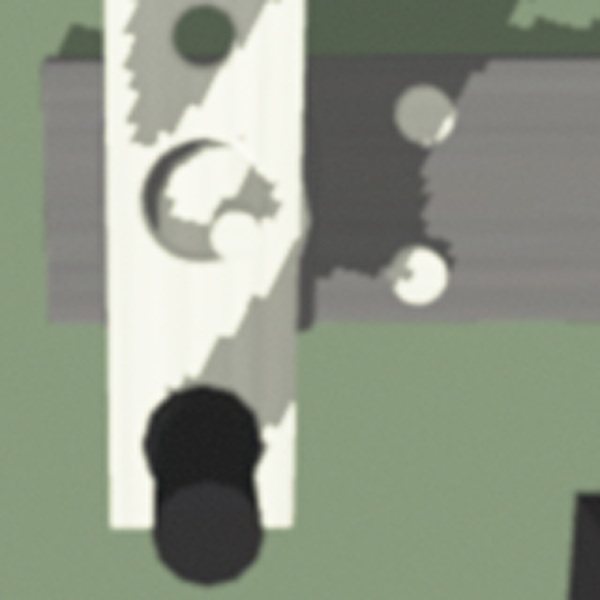

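send_rows:
  motion:
    - [0.008,-0.008,-0.06,0,0,0,1]
    - [0.008,-0.008,-0.11,0,0,0,1]
    - [0.008,-0.008,-0.14,0,0,0,1]
    - [0.008,-0.008,-0.146,0,0,0,1]
    - [0.008,-0.008,-0.146,0,0,0,1]
  squeeze: 25

```text
time_s: 3.45
ee_pos: [518.2, -94.8, 61.8]
ee_rot: [179.9, 0.0, 105.0]
force: [0.4, 0.5, 0.2]
gripper_width: 91.0
gripper_force: 0.0
```

send_rows:
  motion:
    - [0,0,0,0,0,0,-0.2]
    - [0,0,0,0,0,0,-0.6]
    - [0,0,0,0,0,0,-1]
    - [0,0,0,0,0,0,-1]
    - [0,0,0,0,0,0,-1]
    - [0,0,0,0,0,0,-1]
    - [0,0,0,0,0,0,-1]
    - [0,0,0,0,0,0,-1]
  squeeze: 25

```text
time_s: 4.45
ee_pos: [521.0, -94.1, 61.3]
ee_rot: [179.6, 0.0, 104.9]
force: [5.2, 2.9, -3.6]
gripper_width: 15.3
gripper_force: 25.1
```

```bash
python3 - <<'E'
from h import *
from workcell import env,eyes
s,f=wrist(env,eyes);np.savez('pics/w2.npz',**f)
print(s['ee_pos'],s['ee_rot'],s['force'])
cv2.imwrite('pics/w2.png',f['pixels'][:,:,::-1])
g=dict(np.load('pics/w1.npz'))
print(ray(g,334.9,193.3,56),ray(g,342.7,202.7,62),ray(g,335.5,282,96))
E
```

```text
[520.96722368 -94.07451145  61.34560074] [1.79551963e+02 4.55196980e-02 1.04877372e+02] [ 5.19616911  2.87678131 -3.56271533]
[510.93234064 -55.46250101  56.        ] [516.27931949 -58.52156504  62.        ] [520.78614824 -93.61179633  96.        ]
```

View pics/w2.png

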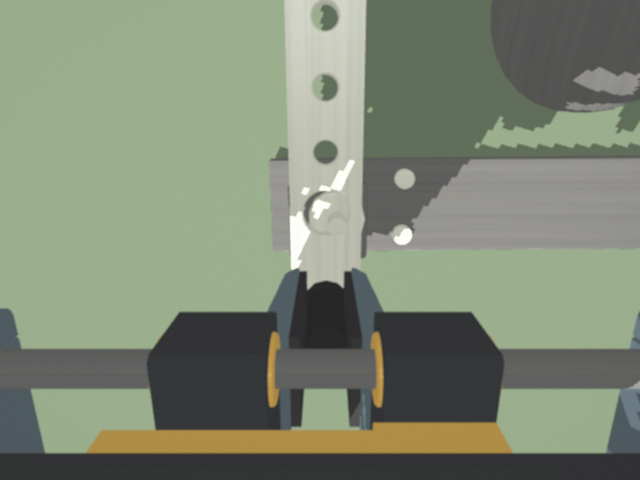

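The knob is gripped at (521,-94) between the pads (image column 325), and the pin is still in the eye at about (335,222). The pin's true position is about (516.3,-58.5). Next I'll relieve the side load and then lift, tilting along with the bar.

send_rows:
  motion:
    - [0.004,-0.003,0,0,0,0,-1]
    - [0.007,-0.006,0,0,0,0,-1]
    - [0.007,-0.006,0.008,-0.015,-0.004,0,-1]
    - [0.007,-0.006,0.016,-0.03,-0.008,0,-1]
    - [0.007,-0.006,0.024,-0.045,-0.012,0,-1]
    - [0.007,-0.006,0.032,-0.06,-0.016,0,-1]
    - [0.007,-0.006,0.04,-0.075,-0.02,0,-1]
    - [0.007,-0.006,0.048,-0.09,-0.024,0,-1]
    - [0.007,-0.006,0.052,-0.09,-0.024,0,-1]
    - [0.007,-0.006,0.052,-0.09,-0.024,0,-1]
    - [0.007,-0.006,0.052,-0.09,-0.024,0,-1]
  squeeze: 35

```text
time_s: 5.88
ee_pos: [519.7, -96.2, 85.9]
ee_rot: [-179.9, 5.4, 104.9]
force: [-0.3, 4.8, -3.0]
gripper_width: 15.3
gripper_force: 35.2
```

```bash
python3 - <<'E'
from h import *
from workcell import env,eyes
s,f=wrist(env,eyes);np.savez('pics/w3.npz',**f)
print(s['ee_pos'],s['ee_rot'],s['force'],s['gripper_width'])
cv2.imwrite('pics/w3.png',f['pixels'][:,:,::-1])
E
```

```text
[519.67333871 -96.18715732  85.93765606] [-179.87465173    5.38620566  104.9102757 ] [-0.29870265  4.8322173  -2.97269127] 15.265478269238077
```

View pics/w3.png

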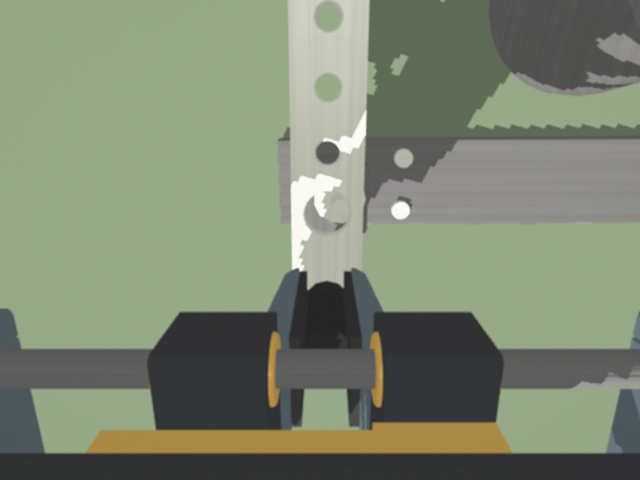

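The stay is lifted: eye at (325,215), pin top at about (340,210) below it, holes 2 to 4 at (327,152), (328,87) and (328,16).

```bash
python3 - <<'E'
from h import *
from scipy.optimize import brentq
f=dict(np.load('pics/w3.npz'))
pin=ray(f,340,210,62);print('pin',pin)
for u,v,d in [(325,215,205),(327,152,180),(328,87,155),(328,16,130)]: print(d,ray(f,u,v,56+24.6*d/245).round(1))
pin=np.array([516.3,-58.5])
th=np.radians(15);R=lambda a:np.array([[np.cos(a),-np.sin(a)],[np.sin(a),np.cos(a)]])
post=pin+np.array([-2,0])+R(th)@[210,225]
sw0=np.array([519.7,-95.2])-243.5*np.array([np.cos(np.radians(-75.1)),np.sin(np.radians(-75.1))])
v=sw0-post;print('post',post,'sw0',sw0,np.hypot(*v));v*=211/np.hypot(*v)
a=brentq(lambda a:np.hypot(*(post+R(a)@v-pin))-154.5,0,.5);s=post+R(a)@v;d=(pin-s)/np.hypot(*(pin-s))
print(a,s,np.degrees(np.arctan2(d[1],d[0])),'tcp',pin+89*d)
E
```

```text
pin [516.55920133 -59.86222946  62.        ]
205 [509.4 -59.1  76.6]
180 [503.5 -33.9  74.1]
155 [497.5 -10.2  71.6]
130 [491.1  13.6  69.1]
post [658.91013837 213.18531039] sw0 [457.08816487 140.11257531] 214.6432705692293
0.25916206925117974 [485.54779223  92.90855893] -78.51897381633823 tcp [ 534.01486402 -145.71916987]
```

send_rows:
  motion:
    - [0.002,-0.008,0,0,0,-0.004,-1]
    - [0.004,-0.016,0,0,0,-0.01,-1]
    - [0.007,-0.024,0,0,0,-0.015,-1]
    - [0.01,-0.032,0,0,0,-0.02,-1]
    - [0.012,-0.04,0,0,0,-0.025,-1]
    - [0.014,-0.048,0,0,0,-0.03,-1]
    - [0.016,-0.056,0,0,0,-0.035,-1]
    - [0.019,-0.064,0,0,0,-0.04,-1]
    - [0.021,-0.072,0,0,0,-0.045,-1]
    - [0.023,-0.08,0,0,0,-0.05,-1]
    - [0.026,-0.088,0,0,0,-0.055,-1]
    - [0.028,-0.096,0,0,0,-0.06,-1]
    - [0.029,-0.099,0,0,0,-0.06,-1]
    - [0.029,-0.099,0,0,0,-0.06,-1]
    - [0.029,-0.099,0,0,0,-0.06,-1]
    - [0.029,-0.099,0,0,0,-0.06,-1]

```text
time_s: 7.92
ee_pos: [533.5, -145.3, 85.5]
ee_rot: [-179.8, 5.3, 101.4]
force: [-1.0, 5.4, -4.4]
gripper_width: 15.1
gripper_force: 35.2
```

```bash
python3 - <<'E'
from h import *
from workcell import env,eyes
s,f=wrist(env,eyes);np.savez('pics/w4.npz',**f)
print(s['ee_pos'],s['ee_rot'],s['force'],s['gripper_width'])
print(proj(f,(516.4,-59,62)))
im=f['pixels'][0:240,200:460,::-1];cv2.imwrite('pics/w4.png',cv2.resize(im,(650,600),interpolation=cv2.INTER_CUBIC))
E
```

```text
[ 533.46217393 -145.33469876   85.50346132] [-179.7611525     5.33764202  101.3584695 ] [-1.04815141  5.40398042 -4.42005758] 15.124209286860559
(np.float64(326.933953856173), np.float64(88.0804158636922))
```

View pics/w4.png

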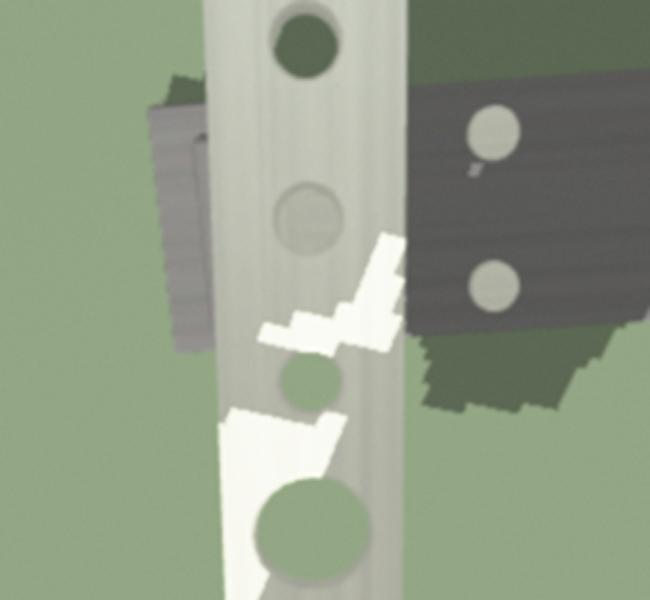

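Hole 3 is at crop (308,218), full image (323,87), filled with the light metal of the pin and flange. I'll enhance the contrast there.

```bash
python3 - <<'E'
from h import *
f=dict(np.load('pics/w4.npz'))
im=f['pixels'][66:108,302:344].astype(float);g=im.mean(2)
np.set_printoptions(linewidth=250)
print(g[5:38:1,5:40].round(0).astype(int))
lo,hi=np.percentile(g,[2,98]);e=np.clip((g-lo)/(hi-lo)*255,0,255).astype(np.uint8)
cv2.imwrite('pics/c5.png',cv2.resize(e,(588,588),interpolation=cv2.INTER_CUBIC))
print((f['depth'][66:108:2,302:344:2]).round(0).astype(int))
E
```

```text
[[190 188 186 ... 192 192 193]
 [190 188 187 ... 192 192 193]
 [189 187 186 ... 191 193 191]
 ...
 [185 184 184 ... 187 189 188]
 [185 186 183 ... 189 189 189]
 [185 185 184 ... 186 188 189]]
[[164 164 164 165 165 164 164 165 165 165 165 165 164 165 164 166 164 165 164 164 165]
 [164 164 165 165 165 165 165 164 164 164 165 165 165 165 164 165 164 164 165 164 165]
 [166 165 165 164 165 165 165 166 165 164 164 165 166 165 165 165 165 167 166 164 165]
 [166 165 165 165 165 166 165 165 164 165 165 165 165 164 166 165 166 166 165 164 164]
 [166 166 165 165 166 166 165 166 165 168 169 167 166 165 166 165 166 165 166 167   0]
 [165 164 166 167 164 166 166 170 185 186 185 185 186 171 166 165 165 166 164 165 166]
 [166 165 165 166 167 167 170 184 185 185 175 175 173 175 174 166 165 166 165 165 166]
 [166 165 165 166 166 169 186 186 186 175 174 175 176 175 174 175 166 165 165 165 166]
 [166 166 166 167 167 186 186 186 185 175 174 175 176 175 176 175 168 166 167 165 165]
 [166 167 166 165 168 186 187 186 176 176 175 176 175 176 175 176 175 167 167 166 166]
 [167 167 166 167 169 187 187 186 176 
[... 219 characters left out ...]
67]
 [168 167 167 166 168 187 188 188 188 176 176 176 177 176 177 176 188 165 168 167 167]
 [167 167 167 167 167 189 188 188 189 188 177 177 176 177 177 177 166 168 168 167 167]
 [169 168 167 168 167 168 190 188   0 189 189 177 178 176 189 169 167 167 167 167 168]
 [169 168 167 168 167 168 169 189 189 189 189 189 188 189 169 167 167 167 170 169 166]
 [168 168 168 169 168 168 168 170 170 188 189 189 169 168 168 168 169 168 167 166 168]
 [168 169 168 169 167 168 169 168 169 169 169 168 166 168 169   0 168 168 169 168 169]
 [169 168 167 168 169 168 168 168 169 168 168 169 169 169 168 168 169 169 169 169 167]
 [169 168 170 168 170 169 169 169 169 169 169 169 168 168 169 170 168 170 168 169 169]]
```

View pics/c5.png

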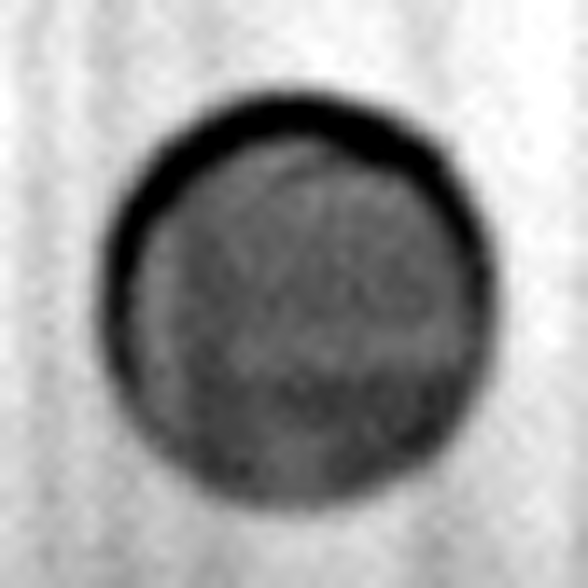

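Inside the hole the depth image separates the pin top (174 to 178 mm) from the flange (185 to 190 mm), and the pin sits up and to the right of the hole's middle. I'll fit both from the data.

```bash
cat > fit.py <<'E'
from h import *
from scipy.optimize import least_squares
def fit(f,uv,tcpz,tcp,tip=61.3,pinz=62,yaw=None):
    u0,v0=map(int,uv);r=22
    D=f['depth'];g=f['pixels'].astype(float).mean(2)
    al=(tcpz-tip)/245
    ztop=50+155*al+6
    # world z map of depth pixels
    vv,uu=np.mgrid[v0-r:v0+r+1,u0-r:u0+r+1];d=D[v0-r:v0+r+1,u0-r:u0+r+1]
    C=np.stack([(uu-f['cx'])/f['fx']*d,(vv-f['cy'])/f['fy']*d,d],-1);W=(C-f['t'])@f['R']
    W[d==0]=np.nan
    inside=np.hypot(uu-u0,vv-v0)<13
    m=inside&(W[...,2]>pinz-6)&(W[...,2]<pinz+2.5)
    n,l,st,ce=cv2.connectedComponentsWithStats(m.astype(np.uint8));k=1+np.argmax(st[1:,4]);m=l==k
    print('pin z',np.nanmedian(W[m][:,2]),'pix',m.sum(),'top face z',np.nanmedian(W[(np.hypot(uu-u0,vv-v0)>17)][:,2]),ztop)
    # boundary pixels of pin that border lower (flange) points = real pin edge
    low=(W[...,2]<pinz-8)
    e=m&(cv2.dilate(low.astype(np.uint8),np.ones((3,3)))>0)
    P=np.array([ray(f,a,b,pinz)[:2] for a,b in zip(uu[e],vv[e])])
    s=least_squares(lambda c:np.hypot(*(P-c).T)-3.6,P.mean(0)+[1,-1],loss='soft_l1',f_scale=.2)
    print('pin edge pts',len(P),'pin fit',s.x,'rms',np.sqrt(np.mean(s.fun**2)),'centroid',ray(f,uu[m].mean(),vv[m].mean(),pinz)[:2])
    # hole top rim from grey: below-threshold blob
    q=g[v0-r:v0+r+1,u0-r:u0+r+1];bg=np.median(q[np.hypot(uu-u0,vv-v0)>17]);it=np.median(q[np.hypot(uu-u0,vv-v0)<9])
    b=(q<(bg+it)/2).astype(np.uint8);n,l,st,ce=cv2.connectedComponentsWithStats(b);k=1+np.argmax(st[1:,4])
    cs,_=cv2.findContours((l==k).astype(np.uint8),cv2.RETR_EXTERNAL,cv2.CHAIN_APPROX_NONE)
    el=cv2.fitEllipse(max(cs,key=len));cen=np.array(el[0])+[u0-r,v0-r]
    H=ray(f,*cen,ztop);print('hole px',cen,el[1],'hole top centre',H)
    return s.x,H
E
python3 - <<'E'
from fit import *
f=dict(np.load('pics/w4.npz'));tcp=np.array([533.46,-145.33])
p,H=fit(f,(323,87),85.5,tcp)
d=tcp-H[:2];print('bar yaw',np.degrees(np.arctan2(d[1],d[0])),np.hypot(*d))
d/=np.hypot(*d);hu=H[:2]+d*0.6;e=p-hu;print('hole under',hu,'pin-hole',e,'along',e@d,'across',e@[-d[1],d[0]])
E
```

```text
pin z 60.84402477393881 pix 276 top face z 70.32473286627045 71.31020408163265
pin edge pts 56 pin fit [516.10267158 -58.4371844 ] rms 0.17935032027426506 centroid [515.90518913 -58.50471317]
hole px [322.73774719  87.08021164] (28.39487648010254, 30.02261734008789) hole top centre [514.65362551 -58.54018049  71.31020408]
bar yaw -77.77367068277947 88.8040116894458
hole under [514.78068987 -59.1265717 ] pin-hole [1.32198171 0.6893873 ] along -0.39378982298070464 across 1.4379916766881309
```

send_rows:
  motion:
    - [0.002,0.001,0,0,0,0.004,-1]
    - [0.0043,0.0017,-0.003,0,0,0.009,-1]
    - [0.0043,0.0017,-0.005,0,0,0.009,-1]
    - [0.0043,0.0017,-0.005,0,0,0.009,-1]
    - [0.0043,0.0017,-0.005,0,0,0.009,-1]

```text
time_s: 8.6
ee_pos: [536.3, -145.4, 83.7]
ee_rot: [-179.8, 5.4, 101.9]
force: [-1.4, 5.0, -2.1]
gripper_width: 15.2
gripper_force: 35.2
```

```bash
cat > chk.py <<'E'
from fit import *
from workcell import env,eyes
s,f=wrist(env,eyes);tcp=np.array(s['ee_pos'][:2]);print(s['ee_pos'],s['ee_rot'],s['force'],s['gripper_width'])
p,H=fit(f,(323,87),s['ee_pos'][2],tcp)
d=tcp-H[:2];print('bar yaw',np.degrees(np.arctan2(d[1],d[0])),np.hypot(*d))
d/=np.hypot(*d);hu=H[:2]+d*6*(s['ee_pos'][2]-61.3)/245;e=p-hu;print('hole under',hu,'pin-hole',e,'along',e@d,'across',e@[-d[1],d[0]])
E
python3 chk.py
```

```text
[ 536.31810867 -145.37541226   83.6675545 ] [-179.83788623    5.44010598  101.90913133] [-1.43508048  4.9728566  -2.14690958] 15.249338436873568
pin z 60.88097410240542 pix 285 top face z 69.18393064693285 70.15090182570854
pin edge pts 69 pin fit [515.98681219 -58.50325618] rms 0.18880239978600608 centroid [515.98913891 -58.47925033]
hole px [321.06337166  86.4744072 ] (28.5343017578125, 30.086227416992188) hole top centre [516.01019707 -58.66265781  70.15090183]
bar yaw -76.8190292934908 89.05904253559515
hole under [516.13510525 -59.19600331] pin-hole [-0.14829306  0.69274713] along -0.7083113903531941 across 0.0135791667844839
```

The sideways error is gone, and the remaining offset along the bar cancels as the bar levels. Lowering halfway first.

send_rows:
  motion:
    - [-0.0002,0.0009,0,0,0,0,-1]
    - [-0.0002,0.0009,-0.003,0.007,0.002,0,-1]
    - [-0.0002,0.0009,-0.006,0.014,0.004,0,-1]
    - [-0.0002,0.0007,-0.009,0.02,0.005,0,-1]
    - [-0.0001,0.0005,-0.012,0.026,0.007,0,-1]
    - [0,0.0003,-0.015,0.032,0.008,0,-1]
    - [0,0.0001,-0.018,0.037,0.01,0,-1]
    - [0.0001,-0.0001,-0.021,0.043,0.011,0,-1]
    - [0.0001,-0.0003,-0.024,0.048,0.013,0,-1]
    - [0.0001,-0.0003,-0.024,0.048,0.013,0,-1]
    - [0.0001,-0.0003,-0.024,0.048,0.013,0,-1]

```text
time_s: 10.02
ee_pos: [537.5, -146.4, 72.3]
ee_rot: [-179.8, 2.6, 101.9]
force: [-2.7, 4.5, -2.4]
gripper_width: 15.3
gripper_force: 35.2
```

```bash
python3 chk.py
```

```text
[ 537.45809313 -146.43374747   72.30081088] [-179.79331495    2.58407149  101.9207759 ] [-2.65693723  4.47360699 -2.36618245] 15.310922722916395
pin z 61.046628534401414 pix 366 top face z 61.975703861629924 62.95969667747213
pin edge pts 89 pin fit [517.78444149 -59.0744615 ] rms 0.9232675391985735 centroid [517.38652771 -58.65875878]
hole px [319.72714233  88.14525414] (28.01832389831543, 35.153011322021484) hole top centre [516.63293028 -59.92838811  62.95969668]
bar yaw -76.46426974427037 88.97676441572159
hole under [516.69598559 -60.1903127 ] pin-hole [1.08845589 1.1158512 ] along -0.8301025406856061 across 1.3193899782796628
```

The pin has entered the hole with no force spike, so I'm lowering the rest of the way.

send_rows:
  motion:
    - [-0.0005,-0.0002,-0.003,0.007,0.002,0,-1]
    - [-0.001,-0.0004,-0.006,0.013,0.003,0,-1]
    - [-0.001,-0.0006,-0.009,0.018,0.005,0,-1]
    - [-0.001,-0.0008,-0.012,0.024,0.006,0,-1]
    - [-0.001,-0.001,-0.015,0.03,0.008,0,-1]
    - [-0.001,-0.001,-0.018,0.036,0.009,0,-1]
    - [-0.001,-0.001,-0.021,0.04,0.01,0,-1]
    - [-0.001,-0.001,-0.023,0.042,0.011,0,-1]
    - [-0.001,-0.001,-0.023,0.042,0.011,0,-1]

```text
time_s: 11.2
ee_pos: [537.2, -147.1, 61.1]
ee_rot: [-179.7, -0.0, 101.9]
force: [-1.6, 4.7, -2.1]
gripper_width: 15.3
gripper_force: 35.2
```

```bash
python3 chk.py
```

```text
[ 537.20099875 -147.06748728   61.06671708] [-1.79699816e+02 -7.56251606e-04  1.01915498e+02] [-1.57560772  4.71774675 -2.09572991] 15.322253640603114
pin z 60.83826144157664 pix 287 top face z 54.84245379797142 55.85241284701284
pin edge pts 44 pin fit [516.06607965 -58.68064754] rms 0.15317970435310602 centroid [516.40087148 -59.07080034]
hole px [318.88094521  91.85128212] (34.594783782958984, 40.99367904663086) hole top centre [516.26950656 -61.6797831   55.85241285]
bar yaw -76.22641695944849 87.91579715950736
hole under [516.26814636 -61.67423433] pin-hole [-0.20206671  2.9935868 ] along -2.955612870304342 across 0.5164740332847807
```

The bar's top face is 6 mm below the pin top, so it is seated. I'll press lightly, ease the spring load onto the pin, then let go.

send_rows:
  motion:
    - [0,0.002,-0.002,0,0,0,-1]
    - [0,0.004,-0.004,0,0,0,-1]
    - [0,0.006,-0.006,0,0,0,-1]
    - [0,0.006,-0.006,0,0,0,-1]
  squeeze: 35

```text
time_s: 11.75
ee_pos: [537.8, -146.8, 60.6]
ee_rot: [-179.8, 0.3, 102.0]
force: [-6.1, -3.6, 12.4]
gripper_width: 15.6
gripper_force: 35.3
```

send_rows:
  motion:
    - [0.001,-0.003,0.004,0,0,0,-1]
    - [0.001,-0.003,0.004,0,0,0,-1]
    - [0.001,-0.003,0.004,0,0,0,-0.6]
    - [0.001,-0.003,0.004,0,0,0,-0.4]
    - [0.001,-0.003,0.004,0,0,0,0]
    - [0.001,-0.003,0.004,0,0,0,0.3]
    - [0.001,-0.003,0.004,0,0,0,0.3]
    - [0.001,-0.003,0.004,0,0,0,0.3]
  squeeze: 10

```text
time_s: 12.75
ee_pos: [537.8, -145.6, 60.0]
ee_rot: [-179.7, 0.0, 101.9]
force: [0.3, -0.1, 0.9]
gripper_width: 59.0
gripper_force: 0.0
```

send_rows:
  motion:
    - [0,0,0.05,0,0,0,0.3]
    - [0,0,0.12,0,0,0,0.3]
    - [0,0,0.2,0,0,0,0.3]
    - [0,0,0.2,0,0,0,0.3]
    - [0,0,0.2,0,0,0,0.3]

```text
time_s: 13.38
ee_pos: [537.2, -145.4, 159.4]
ee_rot: [-179.7, -0.0, 101.9]
force: [-0.4, -0.2, -0.1]
gripper_width: 59.6
gripper_force: 0.0
```

```bash
python3 - <<'E'
from h import *
from workcell import env,eyes
s,f=wrist(env,eyes);print(s['ee_pos'],s['force'],s['gripper_width'])
P=proj(f,(516,-58.5,62));u0,v0=map(int,P);print(P)
D=f['depth']
def z(u,v):
    d=D[v,u];return ((np.array([(u-f['cx'])/f['fx']*d,(v-f['cy'])/f['fy']*d,d])-f['t'])@f['R'])[2]
print('pin',np.median([z(u0+i,v0+j) for i in(-1,0,1) for j in(-1,0,1)]))
d=np.array([.235,-.972]);n=np.array([.972,.235])
for a in (-100,-60,-35,-14,12,40,60):
    q=np.array([516,-58.5])+a*d+9*n;p=proj(f,(*q,56));print(a,round(float(np.median([z(int(p[0])+i,int(p[1])+j) for i in(-1,0,1) for j in(-1,0,1)])),2)) if 1<p[0]<638 and 1<p[1]<478 else 0
g=eyes.grab_frame('top')
cv2.imwrite('pics/end.png',cv2.resize(f['pixels'][:,:,::-1],(640,480)))
E
```

```text
[ 537.18391141 -145.38926317  159.41366773] [-0.40716172 -0.15313997 -0.11916708] 59.576660616033145
(np.float64(322.0373518774301), np.float64(95.6180333548995))
pin 61.364875670215085
-35 55.23
-14 55.35
12 54.88
40 54.52
60 54.74
```

View pics/end.png

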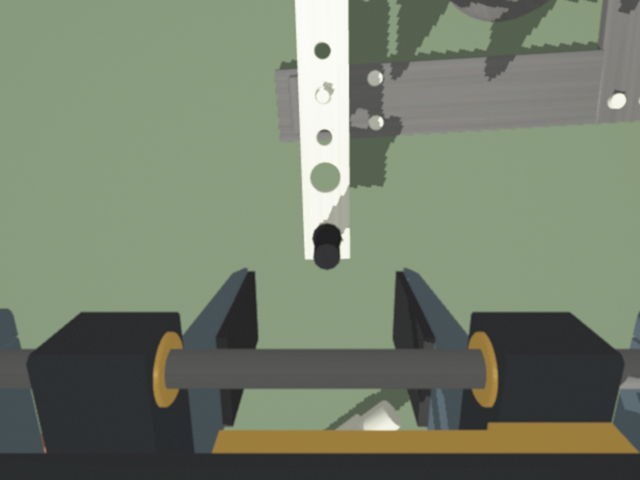

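The pin shows in the third hole at (323,96), below the eye at (325,177) and hole 2 at (324,137). The bar is level, 6 mm below the pin top, and the gripper is clear.

```bash
python3 -c "
from workcell import env
print(env.job_done())"
```

```text
the job is handed in; nothing more can be done
None
```

The job is handed in with the stay's third hole seated level over the pin, the gripper clear and the other things on the bench left alone; the hand-in gave no pass or fail result.

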